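# Pack the wireless kit tray in the broadcast van

## Robot

A 7-joint arm with a two-finger parallel gripper is mounted at the origin on the work surface. World frame = base frame: x ahead of the robot, y to its left, z up, the work surface at z = 0. Lengths are in mm, angles in rad, forces in N, time in s.
With the tool pointing down it reaches from about 350 to 900 mm from the base axis. Payload 8.1 kg.
Tool frame: the origin (TCP) lies at the centre of the arm's flange, where the gripper is bolted on; the fingertips stand 173 mm ahead of it and the grasp point (between the pads) lies 155 mm ahead of it; x points along the fingers, y is the direction in which the jaws open and shut, and the axes are right-handed (so a half turn about x gives the same grasp; the last joint's range is limited). The gripper opens to 85 mm and grips with 20 to 120 N. Pads are 22 mm wide; open, the fingers measure 114 mm over their backs; the gripper's body (76 mm by 85 mm) begins 54 mm behind the grasp point. The pads swing forward as they close: fully open they stand 13 mm farther back than shut.
Start: joints at [1.241, 0.434, 0.025, 1.573, -0.012, 1.134, -0.075], TCP at [140.513, -609.007, 404.723] pointing down, gripper open.
Joint ranges: [-2.62, 2.62], [-0.44, 2.09], [-1.27, 1.32], [0.08, 2.57], [-1.32, 4.46], [0.12, 2], [-2.74, 2.74]. Speed limits (rad/s): [2.22, 2.22, 3.01, 3.01, 3.14, 3.14, 3.14].

## Interface

Orientations are given as a unit quaternion [w, x, y, z].
In Python, from plant import env gives the robot as it stands.
- The arm moves only by the tool play_rows, never from a script. Its argument "increments" is a list of rows, each a list of 3 entries, a list of its own where there are three numbers: the finger opening in mm, from 0 to 85.4, then the shift along the world's x, y, z as a fraction of full scale, then the turn, a rotation vector about the world's x, y, z as a fraction of full scale. In form: [[fingers, [tx, ty, tz], [rx, ry, rz]], ...]. A call has 1 to 12 rows; each row shifts and turns the commanded pose from where the row before left it; what a row does not reach is not made up. Full scale, the value 1, is 0.03 m for a shift and 0.08 rad for a turn. A row lasts 1/12 s, in which the tool goes at most 41.7 mm and 7.16 degrees, less where a joint would pass 70% of its speed; a pose out of reach is approached as far as the arm can. A call with a number of a shift or a turn outside -1 to 1 is refused whole. A call with a gripper value outside its range is refused whole. The fingers move at their own pace and stop on an object; "grip_force" is the grip in N (left out, the last holds). Time passes only in rows, so rows that do not move let the fingers close. It gives the time, the measured TCP pose, the force and the opening at its end, in the units of the state.
- env.get_obs(): the state, without advancing time (a new reading comes with each control period).
- env.get_image(name): name is "scene" or "top" or "wrist"; returns the picture (480x640x3 uint8, red, green, blue); there is no depth.
- env.calibration(name): a dict with "fx", "fy", "cx", "cy" (pixels), "world_from_camera" (4x4, takes a point from camera to world coordinates); the wrist camera has in their place "hand_eye" (4x4, takes a point from camera to tool coordinates, whose origin is the TCP and whose axes are the tool frame's). Camera axes: x right, y down, z forward; pixel columns grow to the right and rows downward; lengths in mm; the calibration is good to about 2 mm. A picture is of the moment at which its call begins: read the wrist's pose just before it. calibration takes no time and is no camera call.
- env.hand_in(): hands the job in, once; it reports no verdict.
The state is a dict: "time_s": time; "joints": joint angles; "qvel": joint speeds; "effort": joint torques, N m; "eef_pos": TCP position; "orientation": TCP orientation; "ft_force": force on the tool from outside, world axes, zero at the start; "moment": the same for the moment, N m; "grip_width": finger opening in mm.
Only numpy, scipy, OpenCV 4.12 (cv2) and the standard library are available. Lean on these libraries where they do the work, as an engineer would, in place of code of your own. Each camera call takes 0.05 s, during which the arm holds its last target. There are 200 camera calls.

## Task

Pack the wireless kit into the four-bay tray, each piece resting flat in the middle of its own bay: the receiver (the grey case with the green screen) in the green bay, the lens cap in the white bay, the blue-capped gold connector upright in the blue bay and the red-capped gold connector upright in the red bay, in any order. Leave the look-alikes, the silver connector and the power pack with the orange stripe, standing where they are. Let go of everything at the end.

Things in the scene. Friction and masses are not known exactly. Their poses are not given: they have to be found in the camera images.
- receiver: dark grey plastic case 76 (x) by 50 (y) by 28 mm, lying flat, about 220 g: the wireless receiver. Pale green screen and three white buttons on top, and two gold antenna jacks, 8 mm long, on its +x end. Origin: centre of the case's underside; z up. Belongs in the green bay.
- gold_blue: Gold-plated flanged antenna connector standing upright: 36 mm square flange 5 mm thick at the bottom, round gold body 30 mm in diameter from 5 to 30 mm height, blue dust cap 19 mm in diameter on top, 38 mm tall in all, about 110 g. Origin: centre of the underside; z up; x and y along the flange's sides. Belongs in the blue bay.
- gold_red: Gold-plated flanged antenna connector standing upright: 36 mm square flange 5 mm thick at the bottom, round gold body 30 mm in diameter from 5 to 30 mm height, red dust cap 19 mm in diameter on top, 38 mm tall in all, about 110 g. Origin: centre of the underside; z up; x and y along the flange's sides. Belongs in the red bay.
- lens_cap: Translucent smoke-brown plastic lens cap, a disc 60 mm in diameter and 24 mm tall lying flat, about 40 g. Origin: centre of the underside; z up. Belongs in the white bay.
- silver_blue: Silver-coloured steel flanged antenna connector standing upright: 36 mm square flange 5 mm thick at the bottom, round silver body 30 mm in diameter from 5 to 30 mm height, blue dust cap 19 mm in diameter on top, 38 mm tall in all, about 110 g. Origin: centre of the underside; z up; x and y along the flange's sides. A look-alike: stays where it is.
- power_pack: dark grey plastic case 76 (x) by 50 (y) by 28 mm, lying flat, about 250 g: a power pack. Black vent slots and an orange stripe across its top, no screen, no jacks. Origin: centre of the case's underside; z up. A look-alike: stays where it is.
- green_bay: Green plastic bay, 106 mm square, fixed; four bays fill a tray two by two (centres 108 mm apart), their order varies. Origin: centre of its underside, 3 mm above the shelf; x, y along its sides. Floor 100 mm square, its surface 3 mm above the origin, lip 7 mm above the origin. Tray 228 mm square, walls 12 mm high above the shelf, cam lever on its outer far edge 43 mm high. For the receiver.
- white_bay: White plastic bay, 106 mm square, fixed; four bays fill a tray two by two (centres 108 mm apart), their order varies. Origin: centre of its underside, 3 mm above the shelf; x, y along its sides. Floor 100 mm square, its surface 3 mm above the origin, lip 7 mm above the origin. Tray 228 mm square, walls 12 mm high above the shelf, cam lever on its outer far edge 43 mm high. For the lens cap.
- blue_bay: Blue plastic bay, 106 mm square, fixed; four bays fill a tray two by two (centres 108 mm apart), their order varies. Origin: centre of its underside, 3 mm above the shelf; x, y along its sides. Floor 100 mm square, its surface 3 mm above the origin, lip 7 mm above the origin. Tray 228 mm square, walls 12 mm high above the shelf, cam lever on its outer far edge 43 mm high. For the blue-capped gold connector.
- red_bay: Red plastic bay, 106 mm square, fixed; four bays fill a tray two by two (centres 108 mm apart), their order varies. Origin: centre of its underside, 3 mm above the shelf; x, y along its sides. Floor 100 mm square, its surface 3 mm above the origin, lip 7 mm above the origin. Tray 228 mm square, walls 12 mm high above the shelf, cam lever on its outer far edge 43 mm high. For the red-capped gold connector.
Not all that is in view belongs to the job. Several things look just like the green_bay: the one meant starts farthest to the robot's left. Of the things that look like the blue_bay, the smaller one is meant.

How it is judged (in metres and radians):
At the end, for the whole second after the job is handed in: Each of the four pieces within 15 mm of the centre of its own bay, down on the bay floor (within 4 mm), upright within 0.12 rad, at rest and released; the silver connector and the power pack upright, at rest and within 20 mm of where they started (horizontal distance between receiver and green_bay below 0.015 m and z of receiver in the frame of green_bay between 0 and 0.007 m and angle between each of receiver, gold_blue, gold_red, lens_cap, silver_blue, power_pack's own z axis and vertical below 0.12 rad and linear speed of each of receiver, gold_blue, gold_red, lens_cap, silver_blue, power_pack below 0.02 m/s and horizontal distance between gold_blue and blue_bay below 0.015 m and z of gold_blue in the frame of blue_bay between 0 and 0.007 m and horizontal distance between gold_red and red_bay below 0.015 m and z of gold_red in the frame of red_bay between 0 and 0.007 m and horizontal distance between lens_cap and white_bay below 0.015 m and z of lens_cap in the frame of white_bay between 0 and 0.007 m and distance of each of silver_blue, power_pack from where it was at the start of the episode below 0.02 m); the robot touches nothing.
It fails at once if the silver connector is moved more than 20 mm or tipped (distance of silver_blue from where it was at the start of the episode above 0.02 m or angle between silver_blue's own z axis and vertical above 0.3 rad).
It fails at once if the power pack is moved more than 20 mm or tipped (distance of power_pack from where it was at the start of the episode above 0.02 m or angle between power_pack's own z axis and vertical above 0.3 rad).
It also fails if it takes over 109 s, if anything falls off the work surface, if the arm or the gripper's body presses on something with over 40 N, if the wrist force passes 120 N, or if a joint passes its speed limit or range.

## Working session

There is one attempt and no reset: what is moved stays moved. The work goes in short steps, Python scripts to look and compute and a tool call to move; the robot and the scene stay as the last step left them, time stands still between calls to the robot, and variables do not carry over. Pictures are saved under pics/ and viewed, about 12 in all and at most 16, crops included, and the job is handed in when it is done.

Besides the shell and the picture viewer there is one more tool, called after "Emit:" by a JSON object that holds its "fn" and its "kwargs", one argument or row to a line. play_rows: Moves the arm, as the interface text tells. Shift numbers are shares of 0.03 m and turn numbers shares of 0.08 rad, none past 1 either way. Its arguments: {"type":"object","properties":{"increments":{"type":"array"},"grip_force":{"type":"number"}},"required":["increments"]}

```bash
mkdir -p pics; python3 - <<'E'
from plant import env
import cv2,numpy as np
np.set_printoptions(precision=3,suppress=True)
for n in("top","scene"):
    im=env.get_image(n); cv2.imwrite(f"pics/{n}0.png",im[...,::-1])
for n in("top","scene","wrist"): print(n,env.calibration(n))
print(env.get_obs())
E
```

```text
top {'fx': 618.8610903212763, 'fy': 618.8610903212763, 'cx': 326.9630429681888, 'cy': 234.1026213460278, 'world_from_camera': array([[   0.017,   -0.993,    0.117,  264.739],
       [  -1.   ,   -0.018,   -0.012,  -31.16 ],
       [   0.014,   -0.117,   -0.993, 1316.917],
       [   0.   ,    0.   ,    0.   ,    1.   ]])}
scene {'fx': 502.679560412386, 'fy': 502.679560412386, 'cx': 316.9230245691469, 'cy': 235.9566544292557, 'world_from_camera': array([[   0.299,    0.729,   -0.616, 1010.335],
       [   0.954,   -0.23 ,    0.191, -231.516],
       [  -0.003,   -0.645,   -0.764,  778.832],
       [   0.   ,    0.   ,    0.   ,    1.   ]])}
wrist {'fx': 333.1823774478377, 'fy': 333.1823774478377, 'cx': 323.12261003911624, 'cy': 238.6384598711436, 'hand_eye': array([[  0.001,  -0.258,   0.966,  30.228],
       [  1.   ,   0.001,  -0.001,  -1.858],
       [ -0.   ,   0.966,   0.258, -65.704],
       [  0.   ,   0.   ,   0.   ,   1.   ]])}
{'time_s': 0.1, 'joints': array([ 1.241,  0.435,  0.025,  1.574, -0.012,  1.134, -0.075]), 'qvel': array([ 0.001, -0.003, -0.001, -0.003, -0.003, -0.001, -0.001]), 'effort': array([  0.004, -67.175,   1.029, -31.69 ,   0.016,   0.007,  -0.   ]), 'eef_pos': array([ 140.456, -608.801,  404.02 ]), 'orientation': array([-0.079, -0.702, -0.08 ,  0.703]), 'ft_force': array([-0.212, -0.402, -0.514]), 'moment': array([ 0.024,  0.037, -0.032]), 'grip_width': 85.5131626613144}
```

View pics/top0.png

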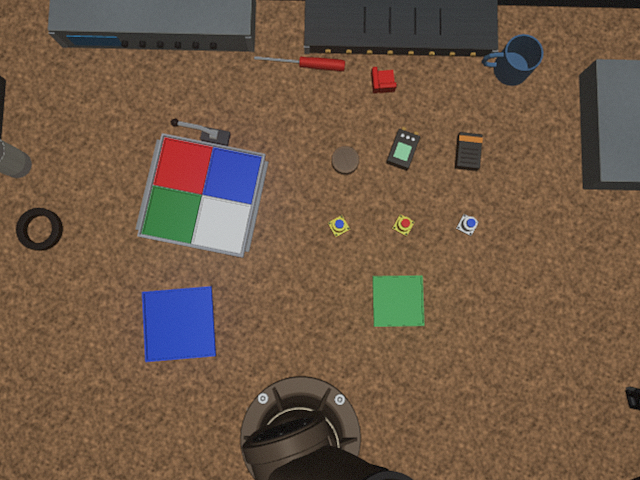

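View pics/scene0.png

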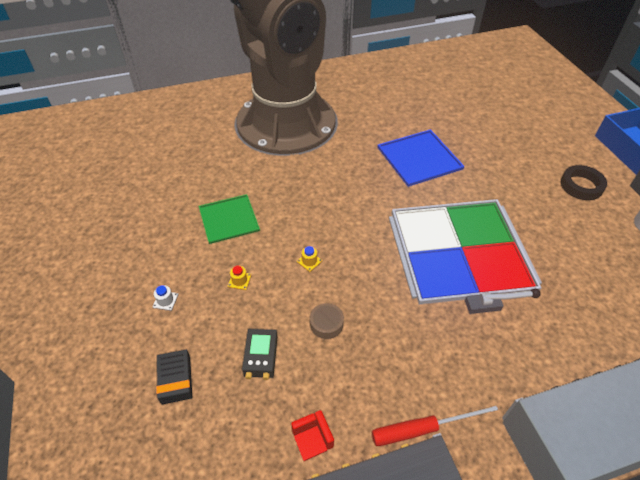

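Top view: tray in the upper left with red (183,166), blue (235,177), green (170,214) and white (220,224) bays. The pieces are gold_blue (339,226), gold_red (404,225), silver (468,224), lens cap (345,160), receiver (404,149) and power pack (469,151). The lone green and blue mats are decoys. The scene view agrees.

```bash
cat > h.py <<'E'
from plant import env
import cv2,numpy as np
from scipy.spatial.transform import Rotation as R
np.set_printoptions(precision=2,suppress=True)
def T(n):
    c=env.calibration(n)
    if n!="wrist": return c,np.array(c["world_from_camera"])
    o=env.get_obs(); M=np.eye(4); q=o["orientation"]
    M[:3,:3]=R.from_quat([*q[1:],q[0]]).as_matrix(); M[:3,3]=o["eef_pos"]
    return c,M@np.array(c["hand_eye"])
def ray(cT,uv):
    c,M=cT
    d=M[:3,:3]@np.array([(uv[0]-c["cx"])/c["fx"],(uv[1]-c["cy"])/c["fy"],1]); return M[:3,3],d/np.linalg.norm(d)
def plane(cT,uv,z):
    o,d=ray(cT,uv); return o+d*(z-o[2])/d[2]
def tri(r1,r2):
    (o1,d1),(o2,d2)=r1,r2
    s=np.linalg.lstsq(np.c_[d1,-d2],o2-o1,rcond=None)[0]
    a,b=o1+s[0]*d1,o2+s[1]*d2
    return (a+b)/2,np.linalg.norm(a-b)
RNG={"blue":[(105,120,60),(130,255,255)],"red":[(0,150,60),(6,255,255)],"green":[(50,120,40),(75,255,255)],
"screen":[(50,50,120),(80,180,255)],"gold":[(22,120,90),(32,255,255)],"white":[(0,0,150),(179,40,255)],"orange":[(10,200,150),(20,255,255)],"dark":[(0,0,0),(179,70,75)],"brown":[(0,0,0),(179,110,110)]}
def blob(im,col,roi):
    u0,v0,u1,v1=roi; hsv=cv2.cvtColor(im,cv2.COLOR_RGB2HSV)
    m=cv2.inRange(hsv,*map(np.array,RNG[col]))
    if col=="red": m|=cv2.inRange(hsv,np.array((174,150,60)),np.array((179,255,255)))
    k=np.zeros_like(m);k[v0:v1,u0:u1]=m[v0:v1,u0:u1]
    if col!="gold": k=cv2.morphologyEx(k,cv2.MORPH_OPEN,np.ones((3,3)))
    cs=cv2.findContours(k,cv2.RETR_EXTERNAL,cv2.CHAIN_APPROX_NONE)[0]
    if not cs: return None
    c=max(cs,key=cv2.contourArea); M=cv2.moments(c)
    return np.array([M["m10"]/M["m00"],M["m01"]/M["m00"]]),M["m00"],cv2.minAreaRect(c),c
E
python3 - <<'E'
from h import *
a,b=cv2.imread("pics/top0.png")[...,::-1].copy(),cv2.imread("pics/scene0.png")[...,::-1].copy()
ta,tb=T("top"),T("scene")
for name,col,ra,rb in [
("gold_blue","blue",(325,212,355,240),(298,240,322,265)),
("gold_red","red",(390,212,418,240),(226,260,250,280)),
("silver","blue",(455,212,482,240),(150,280,176,300)),
("screen","screen",(385,125,420,172),(240,325,280,380)),
("orange","orange",(450,125,490,175),(150,340,200,405)),
("lens","brown",(325,140,365,180),(303,298,352,342)),
("red bay","red",(140,130,270,260),(385,195,540,300)),
("blue bay","blue",(140,130,270,260),(385,195,540,300)),
("green bay","green",(130,130,270,260),(385,195,540,300)),
("white bay","white",(130,190,270,260),(385,195,465,255))]:
    A,B=blob(a,col,ra),blob(b,col,rb)
    if A is None or B is None: print(name,A is None,B is None); continue
    p,g=tri(ray(ta,A[0]),ray(tb,B[0])); print(name,p,"gap %.1f"%g,A[0],A[1],A[2],B[1])
cv2.imwrite("pics/t1.png",np.vstack([cv2.resize(a[125:245,320:490],None,fx=4,fy=4)])[...,::-1])
E
```

```text
gold_blue [439.04 -71.37  33.29] gap 1.0 [338.95 223.58] 39.0 ((339.0, 223.5), (7.0, 6.0), 90.0) 46.0
gold_red [ 443.48 -210.05   33.07] gap 0.8 [405.04 222.69] 37.5 ((405.0, 222.5), (7.0, 6.0), 90.0) 54.5
silver [ 446.53 -348.13   33.67] gap 0.3 [470.6 222.4] 42.5 ((470.5, 222.5), (7.0, 7.0), 90.0) 61.5
screen [ 599.12 -204.42   26.15] gap 1.1 [402.17 150.97] 203.0 ((402.2000427246094, 150.90000915527344), (14.230247497558594, 16.127614974975586), 18.434947967529297) 341.0
orange True False
lens [593.87 -83.59 -13.65] gap 0.3 [344.54 156.67] 340.0 ((344.5, 157.0), (20.0, 21.0), 90.0) 111.0
red bay [563.8  267.42   5.03] gap 3.2 [182.71 165.39] 2254.5 ((182.63461303710938, 165.32691955566406), (50.009613037109375, 47.85233688354492), 11.309932708740234) 2424.0
blue bay [544.06 161.15   3.86] gap 2.2 [231.64 175.3 ] 2298.0 ((231.5582275390625, 175.22047424316406), (49.96879196166992, 48.418739318847656), 11.768289566040039) 2496.0
green bay [457.17 286.39   4.42] gap 2.4 [171.51 214.08] 2284.0 ((171.4038543701172, 213.9807891845703), (50.20573425292969, 48.4406852722168), 11.309932708740234) 1833.0
white bay [435.69 176.31   6.16] gap 6.0 [220.83 224.03] 2433.0 ((220.77621459960938, 223.97421264648438), (50.70302963256836, 50.62144470214844), 11.768289566040039) 2500.5
```

View pics/t1.png

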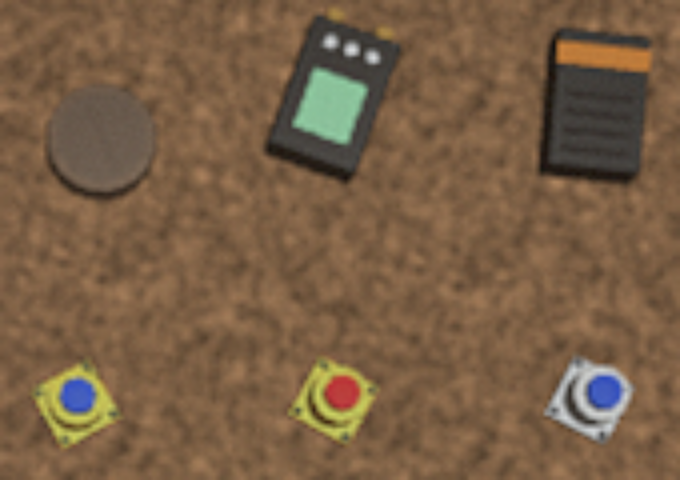

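```bash
python3 - <<'E'
from h import *
c,M=T("wrist"); o=env.get_obs(); q=o["orientation"]
print(R.from_quat([*q[1:],q[0]]).as_matrix()); print(M)
a=cv2.imread("pics/top0.png")[...,::-1].copy();b=cv2.imread("pics/scene0.png")[...,::-1].copy()
ta,tb=T("top"),T("scene")
P=[]
for col,ra,rb in [("red",(140,130,270,260),(385,195,540,300)),("blue",(140,130,270,260),(385,195,540,300)),("green",(130,130,270,260),(385,195,540,300)),("white",(130,190,270,260),(385,195,465,255))]:
    A,B=blob(a,col,ra),blob(b,col,rb)
    r=[plane(t,cv2.minAreaRect(X[3])[0],6)[:2] for t,X in((ta,A),(tb,B))]
    print(col,*r); P.append(np.mean(r,0))
P=np.array(P); L=np.array([[.5,.5],[.5,-.5],[-.5,.5],[-.5,-.5]])*108 # tray axes: red(+x,+y) blue(+x,-y)
c0=P.mean(0); H=L.T@(P-c0); U,S,Vt=np.linalg.svd(H); Q=(Vt.T@U.T)
print("yaw",np.arctan2(Q[1,0],Q[0,0])); print(c0+L@Q.T); print(P)
print([plane(ta,blob(a,"brown",(325,140,365,180))[0],z) for z in(12,24)])
E
```

```text
[[-0.    0.22 -0.97]
 [ 0.   -0.97 -0.22]
 [-1.   -0.    0.  ]]
[[   0.23   -0.94   -0.25  204.05]
 [  -0.97   -0.22   -0.06 -592.18]
 [  -0.      0.26   -0.97  373.79]
 [   0.      0.      0.      1.  ]]
red [562.9  265.92] [564.33 270.16]
blue [543.3  160.02] [545.36 162.67]
green [456.59 285.14] [458.1 288.8]
white [437.05 179.28] [433.09 176.95]
yaw -0.17735362842153368
[[562.77 267.24]
 [543.72 160.94]
 [456.46 286.3 ]
 [437.41 179.99]]
[[563.62 268.04]
 [544.33 161.35]
 [457.35 286.97]
 [435.07 178.12]]
[array([587.56, -82.46,  12.  ]), array([584.59, -81.99,  24.  ])]
```

Emit:
{"fn": "play_rows", "kwargs": {
  "increments": [
    [85,[1,0.96,0],[0,0,-1]],
    [85,[1,0.96,0],[0,0,-1]],
    [85,[1,0.96,0],[0,0,-1]],
    [85,[1,0.96,0],[0,0,-1]],
    [85,[1,0.96,0],[0,0,-1]],
    [85,[1,0.96,0],[0,0,-1]],
    [85,[1,0.96,0],[0,0,-1]],
    [85,[1,0.96,0],[0,0,0]],
    [85,[1,0.96,0],[0,0,0]],
    [85,[1,0.96,0],[0,0,0]],
    [85,[1,0.96,0],[0,0,0]],
    [85,[1,0.96,0],[0,0,0]]
  ],
  "grip_force": 60
}}

```text
time_s: 1.1
eef_pos: [501.5, -261.6, 404.6]
orientation: [0.117, -0.697, 0.117, 0.697]
ft_force: [0.2, -1.3, 0.4]
grip_width: 85.0
```

Emit:
{"fn": "play_rows", "kwargs": {
  "increments": [
    [85,[1,0.96,-0.5],[0,0,0]],
    [85,[1,0.96,-0.5],[0,0,0]],
    [85,[0,0,-0.5],[0,0,0]],
    [85,[0,0,-0.5],[0,0,0]],
    [85,[0,0,0],[0,0,0]],
    [85,[0,0,0],[0,0,0]]
  ]
}}

```text
time_s: 1.6
eef_pos: [556.7, -209.2, 345.7]
orientation: [0.117, -0.696, 0.117, 0.698]
ft_force: [-0.2, -0.1, 0.5]
grip_width: 85.0
```

```bash
python3 - <<'E'
from h import *
t=T("wrist"); print(env.get_obs()); im=env.get_image("wrist"); cv2.imwrite("pics/w1.png",im[...,::-1]); np.save("w1.npy",t[1])
a=env.get_image("top"); cv2.imwrite("pics/top1.png",a[...,::-1])
E
```

```text
{'time_s': 1.6, 'joints': array([ 0.32,  0.44, -0.07,  1.72,  0.04,  0.99, -1.67]), 'qvel': array([ 0.01, -0.02,  0.  , -0.03, -0.  ,  0.01,  0.  ]), 'effort': array([ -0.93, -63.05,  -0.86, -28.07,  -0.02,  -0.19,  -0.02]), 'eef_pos': array([ 556.67, -209.2 ,  345.69]), 'orientation': array([ 0.12, -0.7 ,  0.12,  0.7 ]), 'ft_force': array([-0.15, -0.09,  0.54]), 'moment': array([ 0.02, -0.02,  0.02]), 'grip_width': 84.97548889163681}
```

View pics/w1.png

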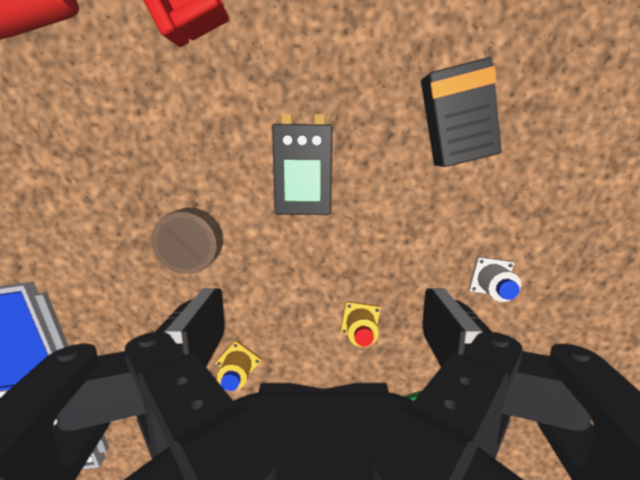

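The wrist view shows the receiver at (302,169), almost square to the jaws, with jacks pointing up. The lens cap is at (187,240), gold_blue's cap at (231,381), gold_red's at (363,337), silver's at (508,289) and the power pack at (465,113).

```bash
python3 - <<'E'
from h import *
im=cv2.imread("pics/w1.png")[...,::-1].copy(); a=cv2.imread("pics/top0.png")[...,::-1].copy()
t=(env.calibration("wrist"),np.load("w1.npy")); ta=T("top")
for n,col,r,ra in [("gb","blue",(215,365,250,395),(325,212,355,240)),("gr","red",(345,320,385,350),(390,212,418,240)),("sil","blue",(490,270,525,305),(455,212,482,240)),("screen","screen",(275,150,330,210),(385,125,420,172))]:
    B=blob(im,col,r);A=blob(a,col,ra); p,g=tri(ray(t,B[0]),ray(ta,A[0])); print(n,p,"%.1f"%g,plane(t,B[0],26 if n=="screen" else 37),B[0],B[1],B[2][2])
for n,col,r,z,RNGv in [("rec","dark",(262,110,345,225),28,0),("pp","dark",(415,50,505,170),28,0),("lens","brown",(145,200,230,280),24,0)]:
    B=blob(im,col,r); bx=cv2.boxPoints(B[2]); print(n,B[1],B[2]); w=np.array([plane(t,u,z) for u in bx]); print(w[:,:2].tolist(),w.mean(0))
    v=w[1]-w[0],w[2]-w[1]; print([ (np.linalg.norm(x),np.arctan2(x[1],x[0])) for x in v])
k=[blob(im,"white",(c-8,130,c+8,150))[0] for c in(287,302,317)]
w=[plane(t,u,28) for u in k]; d=w[0]-w[2]; print("buttons yaw",np.arctan2(-d[0],d[1]),w)
E
```

```text
gb [439.35 -70.76  35.83] 2.5 [440.82 -70.39  37.  ] [229.73 381.1 ] 251.5 90.0
gr [ 443.43 -209.44   34.51] 1.7 [ 445.25 -208.82   37.  ] [363.6  336.21] 256.0 90.0
sil [ 446.43 -347.83   33.35] 1.1 [ 448.62 -345.74   37.  ] [507.59 288.97] 306.0 90.0
screen [ 594.43 -197.85   54.26] 8.6 [ 594.75 -190.74   26.  ] [290.85 190.19] 303.0 90.0Traceback (most recent call last):
  File "<stdin>", line 7, in <module>
TypeError: 'NoneType' object is not subscriptable
```

```bash
sed -i 's/"screen":\[(50,50,120)/"screen":[(50,25,120)/; s/"dark":\[(0,0,0),(179,70,75)\]/"dark":[(0,0,0),(179,90,95)]/; s/"brown":\[(0,0,0),(179,110,110)\]/"brown":[(0,0,0),(179,115,130)]/' h.py; python3 - <<'E'
from h import *
im=cv2.imread("pics/w1.png")[...,::-1].copy(); a=cv2.imread("pics/top0.png")[...,::-1].copy()
hs=cv2.cvtColor(im,cv2.COLOR_RGB2HSV); print(hs[200,281],hs[180,302],hs[240,180],hs[240,250],hs[214,190])
t=(env.calibration("wrist"),np.load("w1.npy")); ta=T("top")
B=blob(im,"screen",(275,150,330,210));A=blob(a,"screen",(385,125,420,172)); print(tri(ray(t,B[0]),ray(ta,A[0])),plane(t,B[0],28),B[0])
for n,col,r,z in [("rec","dark",(262,110,345,225),28),("lens","brown",(145,200,230,280),24)]:
    B=blob(im,col,r)
    if B is None: print(n,"none");continue
    bx=cv2.boxPoints(B[2]); print(n,B[1],B[2]); w=np.array([plane(t,u,z) for u in bx]); print(w.mean(0))
    v=w[1]-w[0],w[2]-w[1]; print([ (np.linalg.norm(x),np.arctan2(x[1],x[0])) for x in v])
k=[blob(im,"white",(c-8,130,c+8,150)) for c in(287,302,317)]
if all(x is not None for x in k):
    w=[plane(t,u[0],28) for u in k]; d=w[0]-w[2]; print("buttons yaw",np.arctan2(-d[0],d[1]),w)
E
```

```text
[15  6 86] [ 74  47 240] [ 12  73 116] [ 13 116 165] [ 13  81 136]
(array([ 599.3 , -203.88,   27.7 ]), np.float64(2.3705520666320568)) [ 599.99 -202.93   28.  ] [301.87 179.95]
rec 1266.0 ((299.17486572265625, 169.01919555664062), (91.18464660644531, 51.63719940185547), 88.66777801513672)
[ 608.07 -203.47   28.  ]
[(np.float64(42.20473465086443), np.float64(-1.8818450395765127)), (np.float64(75.61501636508284), np.float64(2.833753300158705))]
lens 2083.5 ((182.5, 243.0), (50.0, 53.0), 90.0)
[581.52 -80.39  24.  ]
[(np.float64(47.23296513258534), np.float64(-1.9036823532108398)), (np.float64(47.449656784442446), np.float64(2.7195659221187953))]
buttons yaw -0.3451512346077984 [array([ 634.99, -202.61,   28.  ]), array([ 630.76, -213.94,   28.  ]), array([ 626.77, -225.46,   28.  ])]
```

Emit:
{"fn": "play_rows", "kwargs": {
  "increments": [
    [85,[0.85,0.05,-0.5],[0,0,-0.1]],
    [85,[0.82,0.05,-0.8],[0,0,0]],
    [85,[0,0,-0.9],[0,0,0]],
    [85,[0,0,-0.9],[0,0,0]],
    [85,[0,0,-0.8],[0,0,0]],
    [85,[0,0,-0.6],[0,0,0]],
    [85,[0,0,0],[0,0,0]]
  ]
}}

```text
time_s: 2.28
eef_pos: [605.9, -206.5, 208.7]
orientation: [0.12, -0.695, 0.12, 0.698]
ft_force: [-1.3, 0.7, 0.2]
grip_width: 84.7
```

```bash
python3 - <<'E'
from h import *
t=T("wrist"); o=env.get_obs(); print(o["eef_pos"],o["orientation"]); im=env.get_image("wrist"); cv2.imwrite("pics/w2.png",im[...,::-1])
E
```

```text
[ 605.87 -206.45  208.74] [ 0.12 -0.7   0.12  0.7 ]
```

View pics/w2.png

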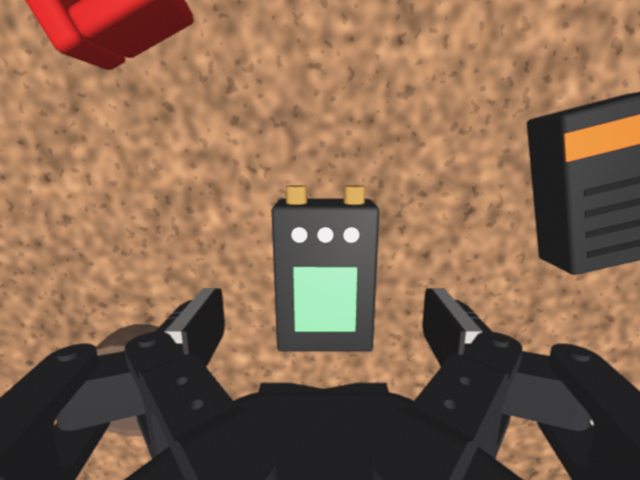

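Wrist view: the receiver (325,275) is centred between the jaws (323) and square to them. Descending to close.

Emit:
{"fn": "play_rows", "kwargs": {
  "increments": [
    [85,[0.04,0,-0.6],[0,0,0]],
    [85,[0,0,-0.55],[0,0,0]],
    [85,[0,0,0],[0,0,0]],
    [40,[0,0,0],[0,0,0]],
    [40,[0,0,0],[0,0,0]],
    [40,[0,0,0],[0,0,0]],
    [40,[0,0,0],[0,0,0]],
    [40,[0,0,0],[0,0,0]],
    [40,[0,0,0],[0,0,0]],
    [40,[0,0,0],[0,0,0]],
    [40,[0,0,0],[0,0,0]]
  ]
}}

```text
time_s: 3.25
eef_pos: [609.1, -206.6, 179.2]
orientation: [-0.12, 0.698, -0.12, -0.696]
ft_force: [-1.4, -0.3, 8.4]
grip_width: 49.1
```

Emit:
{"fn": "play_rows", "kwargs": {
  "increments": [
    [40,[0,0,0.6],[0,0,0]],
    [40,[0,0,0.9],[0,0,0]],
    [40,[0,0,0.9],[0,0,0]],
    [40,[-0.1,0.35,0.6],[0,0,0.2]],
    [40,[-0.2,0.65,0.3],[0,0,0.2]],
    [40,[-0.31,1,0],[0,0,0.2]],
    [40,[-0.31,1,0],[0,0,0.2]],
    [40,[-0.31,1,0],[0,0,0.2]],
    [40,[-0.31,1,0],[0,0,0.2]],
    [40,[-0.31,1,0],[0,0,0.2]],
    [40,[-0.31,1,0],[0,0,0.2]],
    [40,[-0.31,1,0],[0,0,0.2]]
  ]
}}

```text
time_s: 4.25
eef_pos: [533.6, 35.2, 276.9]
orientation: [-0.069, 0.704, -0.069, -0.703]
ft_force: [0.3, 1.1, -1.6]
grip_width: 48.8
```

Emit:
{"fn": "play_rows", "kwargs": {
  "increments": [
    [40,[-0.31,1,0],[0,0,0.2]],
    [40,[-0.31,1,0],[0,0,0]],
    [40,[-0.31,1,0],[0,0,0]],
    [40,[-0.31,1,0],[0,0,0]],
    [40,[-0.31,1,0],[0,0,0]],
    [40,[-0.31,1,0],[0,0,0]],
    [40,[-0.31,1,0],[0,0,0]],
    [40,[-0.2,0.5,0],[0,0,0]],
    [40,[0,0,0],[0,0,0]],
    [40,[0,0,0],[0,0,0]]
  ]
}}

```text
time_s: 5.08
eef_pos: [462.7, 259.9, 276.7]
orientation: [-0.063, 0.705, -0.063, -0.704]
ft_force: [0.4, -1.4, -2.1]
grip_width: 48.4
```

```bash
python3 - <<'E'
from h import *
t=T("wrist"); o=env.get_obs(); print(o["eef_pos"],o["orientation"],o["joints"],o["grip_width"],o["ft_force"]); im=env.get_image("wrist"); cv2.imwrite("pics/w3.png",im[...,::-1]);np.save("w3.npy",t[1])
E
```

```text
[462.7  259.9  276.69] [-0.06  0.7  -0.06 -0.7 ] [-0.48  0.44 -0.18  1.94  0.11  0.77 -2.47] 48.447187345222105 [ 0.42 -1.39 -2.11]
```

View pics/w3.png

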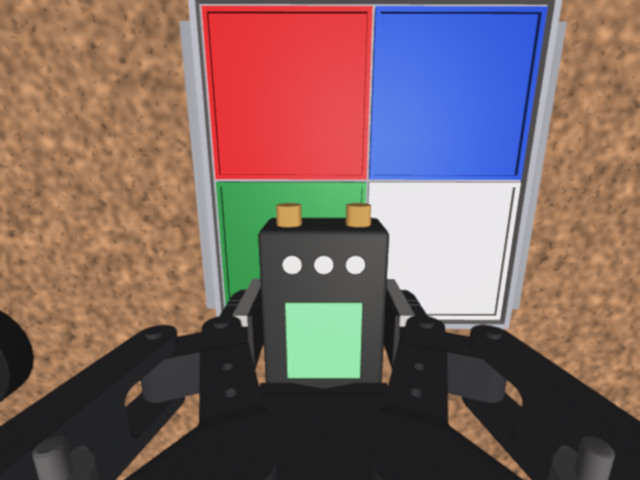

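Wrist view: the receiver is held level and square to the tray. Red bay centre is near (287,93), blue (455,95), and the green bay's seam corner is at (368,180).

```bash
python3 - <<'E'
from h import *
im=cv2.imread("pics/w3.png")[...,::-1].copy()
t=(env.calibration("wrist"),np.load("w3.npy"))
P=[]
for col,r in(("red",(185,0,380,190)),("blue",(360,0,555,190))):
    B=blob(im,col,r); q=cv2.approxPolyDP(cv2.convexHull(B[3]),12,True)[:,0]; w=np.array([plane(t,u,9)[:2] for u in q]); print(col,B[1],q.tolist(),w.mean(0)); 
    if len(q)==4: print(np.linalg.norm(np.roll(w,1,0)-w,axis=1))
    P.append(w.mean(0))
d=P[0]-P[1]; print(d,np.linalg.norm(d)); u=d/np.linalg.norm(d); x=np.array([u[1],-u[0]]); print("green",P[0]-108*x,"white",P[1]-108*x,"yaw",np.arctan2(x[1],x[0]))
B=blob(im,"screen",(270,290,380,390)); print(B[0],plane(t,B[0],276.7-179.2+28))
k=[blob(im,"white",(c-14,250,c+14,280))[0] for c in(292,323,355)]
w=[plane(t,u,276.7-179.2+28) for u in k]; print(w); d=w[0]-w[2]; print(np.arctan2(-d[0],d[1]))
E
```

```text
red 27271.0 [[371, 7], [365, 177], [216, 178], [202, 6]] [564.29 267.15]
[105.18 104.34 104.85 105.65]
blue 27873.5 [[547, 7], [521, 179], [369, 177], [377, 6]] [544.76 159.98]
[105.71 105.65 106.96 104.89]
[ 19.53 107.17] 108.93042540534316
green [458.04 286.51] white [438.51 179.34] yaw -0.18022414118379812
[323.31 339.58] [453.23 263.64 125.5 ]
[array([487.31, 269.81, 125.5 ]), array([485.16, 257.95, 125.5 ]), array([482.99, 245.94, 125.5 ])]
-0.17908841286007005
```

Emit:
{"fn": "play_rows", "kwargs": {
  "increments": [
    [40,[-0.12,0.85,0],[0,0,0]],
    [40,[0,0,-0.5],[0,0,0]],
    [40,[0,0,-0.9],[0,0,0]],
    [40,[0,0,-0.8],[0,0,0]],
    [40,[0,0,-0.4],[0,0,0]],
    [40,[0,0,-0.2],[0,0,0]],
    [40,[0,0,0],[0,0,0]]
  ]
}}

```text
time_s: 5.72
eef_pos: [459.9, 282.9, 191.0]
orientation: [0.064, -0.704, 0.065, 0.705]
ft_force: [0.6, -0.2, -2.3]
grip_width: 49.1
```

Emit:
{"fn": "play_rows", "kwargs": {
  "increments": [
    [40,[-0.02,0.08,-0.1],[0,0,0]],
    [40,[0,0,-0.1],[0,0,0]],
    [40,[0,0,0],[0,0,0]],
    [40,[0,0,0],[0,0,0]]
  ]
}}

```text
time_s: 6.05
eef_pos: [459.2, 286.9, 186.5]
orientation: [-0.064, 0.704, -0.064, -0.704]
ft_force: [-0.8, -0.3, -2.4]
grip_width: 48.9
```

Emit:
{"fn": "play_rows", "kwargs": {
  "increments": [
    [40,[0,-0.03,-0.06],[0,0,0]],
    [40,[0,0,0],[0,0,0]],
    [40,[0,0,0],[0,0,0]]
  ]
}}

```text
time_s: 6.3
eef_pos: [459.2, 286.3, 185.2]
orientation: [-0.064, 0.705, -0.063, -0.704]
ft_force: [-1.4, -0.1, 6.5]
grip_width: 49.0
```

Emit:
{"fn": "play_rows", "kwargs": {
  "increments": [
    [62,[0,0,0],[0,0,0]],
    [62,[0,0,0],[0,0,0]],
    [62,[0,0,0],[0,0,0]],
    [62,[0,0,0.3],[0,0,0]],
    [62,[0,0,0.7],[0,0,0]],
    [62,[0,0,1],[0,0,0]],
    [85,[0,0,1],[0,0,0]],
    [85,[0.3,-0.8,0.8],[0,0,0]],
    [85,[0.36,-1,0.4],[0,0,0]],
    [85,[0.36,-1,0],[0,0,0]],
    [85,[0.36,-1,0],[0,0,0]],
    [85,[0.36,-1,0],[0,0,0]]
  ]
}}

```text
time_s: 7.3
eef_pos: [511.4, 140.4, 311.4]
orientation: [-0.064, 0.705, -0.064, -0.704]
ft_force: [0.9, -0.2, 0.1]
grip_width: 84.5
```

Emit:
{"fn": "play_rows", "kwargs": {
  "increments": [
    [85,[0.36,-1,0],[0,0,0]],
    [85,[0.36,-1,0],[0,0,0]],
    [85,[0.36,-1,0],[0,0,0]],
    [85,[0.36,-1,0],[0,0,0]],
    [85,[0.36,-1,0],[0,0,0]],
    [85,[0.36,-1,0],[0,0,0]],
    [85,[0.3,-0.8,0],[0,0,0]],
    [85,[0,0,0],[0,0,0]],
    [85,[0,0,0],[0,0,0]]
  ]
}}

```text
time_s: 8.05
eef_pos: [585.0, -64.1, 310.5]
orientation: [-0.065, 0.704, -0.065, -0.704]
ft_force: [-0.3, 0.4, 0.1]
grip_width: 84.9
```

```bash
python3 - <<'E'
from h import *
t=T("wrist"); o=env.get_obs(); print(o["eef_pos"],o["orientation"],o["joints"],o["grip_width"],o["ft_force"]); im=env.get_image("wrist"); a=env.get_image("top");s=env.get_image("scene")
cv2.imwrite("pics/w4.png",im[...,::-1]);cv2.imwrite("pics/w4b.png",np.hstack([im,cv2.resize(a[120:260,130:410],None,fx=2.2,fy=2.2)[:308].copy() if 0 else cv2.resize(a[120:260,130:410],(640,480))])[::1,:,::-1][::2,::2].repeat(1,0));np.save("w4.npy",t[1]);cv2.imwrite("pics/t4.png",a[...,::-1])
# receiver check
B=blob(a,"screen",(140,190,215,250)); print(B[0],plane(T("top"),B[0],34))
E
```

```text
[585.03 -64.11 310.51] [-0.07  0.7  -0.07 -0.7 ] [ 0.09  0.47 -0.1   1.77  0.06  0.9  -1.79] 84.86660515126259 [-0.26  0.44  0.09]
[175.44 218.45] [443.23 269.56  34.  ]
```

View pics/w4.png

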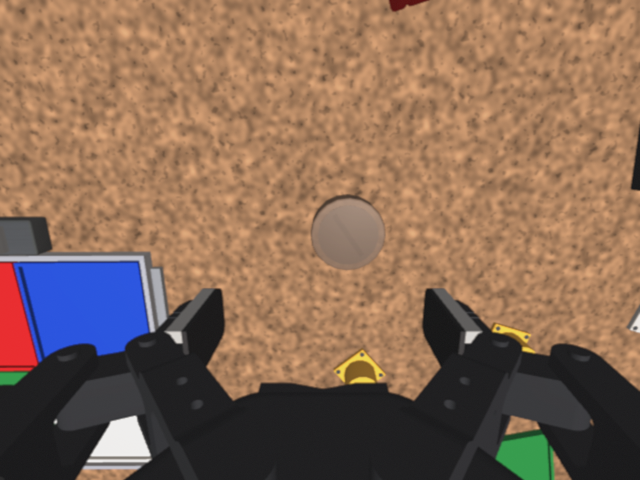

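Wrist view: the lens cap's top disc is at (348,233), with gold_blue below it at (360,372).

```bash
python3 - <<'E'
from h import *
im=cv2.imread("pics/w4.png")[...,::-1].copy(); t=(env.calibration("wrist"),np.load("w4.npy"))
hs=cv2.cvtColor(im,cv2.COLOR_RGB2HSV); m=cv2.inRange(hs,np.array((0,0,0)),np.array((179,95,255))); k=np.zeros_like(m); k[185:285,300:400]=m[185:285,300:400]
k=cv2.morphologyEx(k,cv2.MORPH_OPEN,np.ones((5,5))); c=max(cv2.findContours(k,0,1)[0],key=cv2.contourArea)
e=cv2.fitEllipse(cv2.convexHull(c)); print(cv2.boundingRect(c),e,plane(t,e[0],24),plane(t,(348.5,233.5),24))
A=blob(cv2.imread("pics/top0.png")[...,::-1].copy(),"brown",(325,140,365,180)); ta=T("top"); print(cv2.boundingRect(A[3]),tri(ray(t,e[0]),ray(ta,(344.5,157))))
a=cv2.imread("pics/t4.png")[...,::-1].copy(); hs=cv2.cvtColor(a,cv2.COLOR_RGB2HSV); m=cv2.inRange(hs,np.array((55,30,130)),np.array((80,150,255)));m[:,:140]=0;m[:,215:]=0;m[:180]=0;m[250:]=0
n,_,st,ce=cv2.connectedComponentsWithStats(m); print([(st[i],ce[i],plane(ta,ce[i],34)) for i in range(1,n) if st[i,4]>30])
E
```

```text
(311, 196, 74, 73) ((347.45721435546875, 232.37120056152344), (73.29334259033203, 74.1767807006836), 167.86807250976562) [583.51 -81.42  24.  ] [582.45 -82.09  24.  ]
(331, 146, 29, 28) (array([583.69, -81.64,  24.73]), np.float64(0.47808391379537996))
[(array([ 141,  185,   60,   59, 1321], dtype=int32), array([173.47, 216.45]), array([447.37, 273.84,  34.  ])), (array([158, 207,  18,  19, 254], dtype=int32), array([166.43, 215.76]), array([448.55, 288.56,  34.  ]))]
```

Emit:
{"fn": "play_rows", "kwargs": {
  "increments": [
    [85,[-0.05,-0.6,-0.4],[0,0,0]],
    [85,[0,0,-0.9],[0,0,0]],
    [85,[0,0,-0.9],[0,0,0]],
    [85,[0,0,-0.9],[0,0,0]],
    [85,[0,0,-0.6],[0,0,0]],
    [85,[0,0,-0.2],[0,0,0]],
    [85,[0,0,0],[0,0,0]]
  ]
}}

```text
time_s: 8.78
eef_pos: [582.8, -78.8, 191.9]
orientation: [0.063, -0.703, 0.063, 0.705]
ft_force: [0.2, -0.0, -0.4]
grip_width: 84.9
```

Emit:
{"fn": "play_rows", "kwargs": {
  "increments": [
    [85,[0.02,-0.09,-0.2],[0,0,0]],
    [85,[0,0,-0.2],[0,0,0]],
    [85,[0,0,0],[0,0,0]],
    [50,[0,0,0],[0,0,0]],
    [50,[0,0,0],[0,0,0]],
    [50,[0,0,0],[0,0,0]],
    [50,[0,0,0],[0,0,0]],
    [50,[0,0,0],[0,0,0]],
    [50,[0,0,0],[0,0,0]],
    [50,[0,0,0],[0,0,0]]
  ],
  "grip_force": 40
}}

```text
time_s: 9.62
eef_pos: [584.3, -82.8, 182.1]
orientation: [-0.064, 0.705, -0.064, -0.704]
ft_force: [-2.0, 0.3, 4.4]
grip_width: 58.1
```

Emit:
{"fn": "play_rows", "kwargs": {
  "increments": [
    [50,[0,0,0.5],[0,0,0]],
    [50,[0,0,0.9],[0,0,0]],
    [50,[0,0,0.9],[0,0,0]],
    [50,[-0.3,0.5,0.5],[0,0,0]],
    [50,[-0.55,1,0],[0,0,0]],
    [50,[-0.55,1,0],[0,0,0]],
    [50,[-0.55,1,0],[0,0,0]],
    [50,[-0.55,1,0],[0,0,0]],
    [50,[-0.55,1,0],[0,0,0]],
    [50,[-0.55,1,0],[0,0,0]],
    [50,[-0.55,1,0],[0,0,0]],
    [50,[-0.55,1,0],[0,0,0]]
  ]
}}

```text
time_s: 10.62
eef_pos: [442.1, 173.4, 265.7]
orientation: [-0.064, 0.705, -0.064, -0.704]
ft_force: [0.5, 0.4, -1.0]
grip_width: 58.3
```

Emit:
{"fn": "play_rows", "kwargs": {
  "increments": [
    [50,[-0.1,0.2,0],[0,0,0]],
    [50,[0,0,0],[0,0,0]],
    [50,[0,0,0],[0,0,0]]
  ]
}}

```text
time_s: 10.87
eef_pos: [440.2, 178.1, 265.5]
orientation: [-0.064, 0.704, -0.064, -0.704]
ft_force: [-0.4, -0.2, -0.3]
grip_width: 58.0
```

```bash
python3 - <<'E'
from h import *
t=T("wrist"); o=env.get_obs(); print(o["eef_pos"],o["joints"],o["grip_width"],o["ft_force"]); im=env.get_image("wrist")
cv2.imwrite("pics/w5.png",im[...,::-1]);np.save("w5.npy",t[1])
E
```

```text
[440.25 178.07 265.5 ] [-0.38  0.38 -0.15  2.08  0.09  0.69 -2.34] 57.97522053021892 [-0.38 -0.23 -0.34]
```

View pics/w5.png

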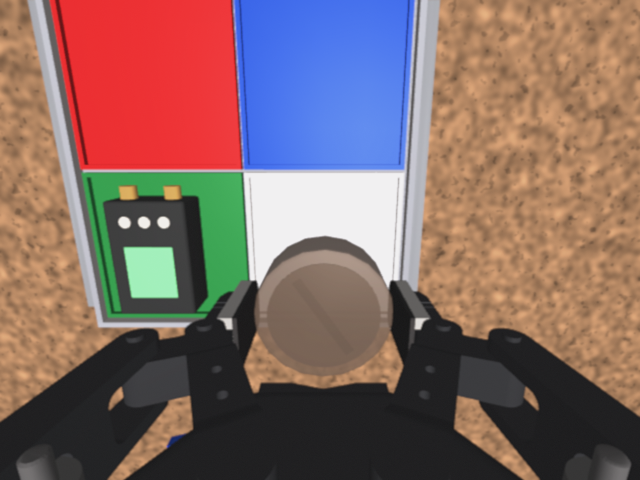

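Wrist view: the cap is held level at (324,310) over the white bay, and the receiver sits in the green bay at (152,255).

Emit:
{"fn": "play_rows", "kwargs": {
  "increments": [
    [50,[-0.05,0.05,-0.5],[0,0,0]],
    [50,[0,0,-0.9],[0,0,0]],
    [50,[0,0,-0.7],[0,0,0]],
    [50,[0,0,-0.3],[0,0,0]],
    [50,[0,0,-0.1],[0,0,0]],
    [50,[0,0,0],[0,0,0]],
    [50,[0,0,0],[0,0,0]]
  ]
}}

```text
time_s: 11.5
eef_pos: [439.2, 179.3, 190.8]
orientation: [-0.064, 0.704, -0.064, -0.704]
ft_force: [0.5, -0.1, -0.1]
grip_width: 58.1
```

Emit:
{"fn": "play_rows", "kwargs": {
  "increments": [
    [50,[0,0,-0.1],[0,0,0]],
    [50,[0,0,0],[0,0,0]],
    [50,[0,0,0],[0,0,0]]
  ]
}}

```text
time_s: 11.75
eef_pos: [439.3, 179.8, 188.1]
orientation: [-0.064, 0.705, -0.064, -0.703]
ft_force: [1.0, -0.6, 4.7]
grip_width: 58.0
```

Emit:
{"fn": "play_rows", "kwargs": {
  "increments": [
    [68,[0,0,0],[0,0,0]],
    [68,[0,0,0],[0,0,0]],
    [68,[0,0,0],[0,0,0]],
    [68,[0,0,0.3],[0,0,0]],
    [68,[0,0,0.7],[0,0,0]],
    [68,[0,0,0.9],[0,0,0]],
    [68,[0,0,0.9],[0,0,0]],
    [68,[0,-0.8,0.8],[0,0,0]],
    [68,[0,-1,0],[0,0,0]],
    [68,[0,-1,0],[0,0,0]],
    [68,[0,-1,0],[0,0,0]],
    [68,[0,-1,0],[0,0,0]]
  ]
}}

```text
time_s: 12.75
eef_pos: [438.2, 34.4, 296.0]
orientation: [-0.064, 0.704, -0.064, -0.704]
ft_force: [0.7, 0.2, -0.4]
grip_width: 67.8
```

Emit:
{"fn": "play_rows", "kwargs": {
  "increments": [
    [68,[0,-1,0],[0,0,0]],
    [68,[0,-1,0],[0,0,0]],
    [68,[0,-0.8,0],[0,0,0]],
    [68,[-0.5,-0.6,0],[0,0,0]],
    [68,[0,0,0],[0,0,0]],
    [68,[0,0,0],[0,0,0]]
  ]
}}

```text
time_s: 13.25
eef_pos: [422.8, -67.2, 295.6]
orientation: [0.065, -0.704, 0.065, 0.704]
ft_force: [0.5, -0.4, -0.2]
grip_width: 67.9
```

```bash
python3 - <<'E'
from h import *
t=T("wrist"); o=env.get_obs(); print(o["eef_pos"],o["joints"],o["grip_width"],o["ft_force"]); im=env.get_image("wrist"); a=env.get_image("top")
cv2.imwrite("pics/w6.png",im[...,::-1]);np.save("w6.npy",t[1]);cv2.imwrite("pics/t6.png",a[...,::-1])
E
```

```text
[422.84 -67.18 295.58] [ 0.09  0.26 -0.07  2.16  0.03  0.72 -1.75] 67.86998116090801 [ 0.52 -0.37 -0.15]
```

View pics/w6.png

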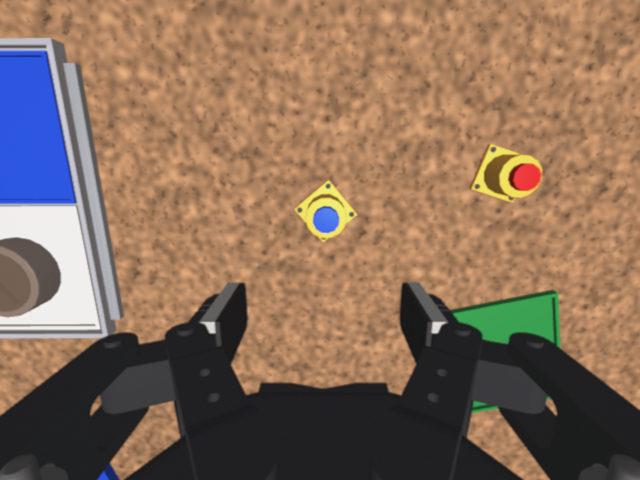

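Wrist view: gold_blue's cap is at (326,220), its flange centre at (326,211); gold_red's cap is at (525,177). The lens cap is inside the white bay.

```bash
python3 - <<'E'
from h import *
im=cv2.imread("pics/w6.png")[...,::-1].copy(); t=(env.calibration("wrist"),np.load("w6.npy"));ta=T("top"); a=cv2.imread("pics/top0.png")[...,::-1].copy()
for n,col,r,ra in(("gb","blue",(300,190,350,240),(325,212,355,240)),("gr","red",(500,155,550,200),(390,212,418,240))):
    B=blob(im,col,r); A=blob(a,col,ra); print(n,B[0],plane(t,B[0],38),tri(ray(t,B[0]),ray(ta,A[0])))
print(plane(t,(326.2,211.2),5))
q=[plane(t,u,5)[:2] for u in((329,181),(355,213),(324,240),(297,211))]; print(q)
E
```

```text
gb [325.66 219.29] [440.66 -70.2   38.  ] (array([439.26, -70.94,  31.97]), np.float64(1.8950972481757722))
gr [524.83 176.58] [ 445.05 -207.17   38.  ] (array([ 443.74, -210.76,   31.54]), np.float64(0.29049370158145793))
[440.27 -70.78   5.  ]
[array([463.14, -77.17]), array([434.69, -92.96]), array([417.37, -64.78]), array([444.64, -48.09])]
```

Emit:
{"fn": "play_rows", "kwargs": {
  "increments": [
    [68,[0.6,-0.1,-0.3],[0,0,0]],
    [68,[0,0,-0.9],[0,0,0]],
    [68,[0,0,-0.9],[0,0,0]],
    [68,[0,0,-0.7],[0,0,0]],
    [68,[0,0,-0.3],[0,0,0]],
    [68,[0,0,-0.1],[0,0,0]],
    [68,[0,0,0],[0,0,0]],
    [68,[0,0,0],[0,0,0]]
  ]
}}

```text
time_s: 14.02
eef_pos: [442.1, -69.0, 199.9]
orientation: [-0.064, 0.705, -0.064, -0.704]
ft_force: [0.5, 0.1, 0.8]
grip_width: 68.0
```

Emit:
{"fn": "play_rows", "kwargs": {
  "increments": [
    [68,[-0.05,-0.05,-0.2],[0,0,0]],
    [68,[0,0,-0.13],[0,0,0]],
    [68,[0,0,0],[0,0,0]],
    [20,[0,0,0],[0,0,0]],
    [20,[0,0,0],[0,0,0]],
    [20,[0,0,0],[0,0,0]],
    [20,[0,0,0],[0,0,0]],
    [20,[0,0,0],[0,0,0]],
    [20,[0,0,0],[0,0,0]],
    [20,[0,0,0],[0,0,0]],
    [20,[0,0,0],[0,0,0]]
  ],
  "grip_force": 60
}}

```text
time_s: 14.93
eef_pos: [440.1, -70.9, 189.8]
orientation: [-0.064, 0.704, -0.064, -0.704]
ft_force: [-2.2, 0.2, 8.0]
grip_width: 27.8
```

Emit:
{"fn": "play_rows", "kwargs": {
  "increments": [
    [20,[0,0,0.5],[0,0,0]],
    [20,[0,0,0.9],[0,0,0]],
    [20,[0,0,0.9],[0,0,0]],
    [20,[0.2,0.45,0.5],[0,0,0]],
    [20,[0.45,1,0],[0,0,0]],
    [20,[0.45,1,0],[0,0,0]],
    [20,[0.45,1,0],[0,0,0]],
    [20,[0.45,1,0],[0,0,0]],
    [20,[0.45,1,0],[0,0,0]],
    [20,[0.45,1,0],[0,0,0]],
    [20,[0.45,1,0],[0,0,0]],
    [20,[0.15,0.3,0],[0,0,0]]
  ]
}}

```text
time_s: 15.93
eef_pos: [546.0, 167.2, 273.4]
orientation: [-0.063, 0.705, -0.061, -0.704]
ft_force: [0.6, 0.6, -0.0]
grip_width: 27.4
```

Emit:
{"fn": "play_rows", "kwargs": {
  "increments": [
    [20,[0,0,0],[0,0,0]],
    [20,[0,0,0],[0,0,0]]
  ]
}}

```text
time_s: 16.1
eef_pos: [544.8, 161.7, 272.9]
orientation: [0.063, -0.704, 0.064, 0.705]
ft_force: [-0.8, -1.4, -1.2]
grip_width: 27.6
```

```bash
python3 - <<'E'
from h import *
t=T("wrist"); o=env.get_obs(); print(o["eef_pos"],o["joints"],o["grip_width"],o["ft_force"]); im=env.get_image("wrist")
cv2.imwrite("pics/w7.png",im[...,::-1]);np.save("w7.npy",t[1])
E
```

```text
[544.77 161.65 272.85] [-0.32  0.49 -0.09  1.85  0.06  0.8  -2.19] 27.56422988068947 [-0.79 -1.38 -1.19]
```

View pics/w7.png

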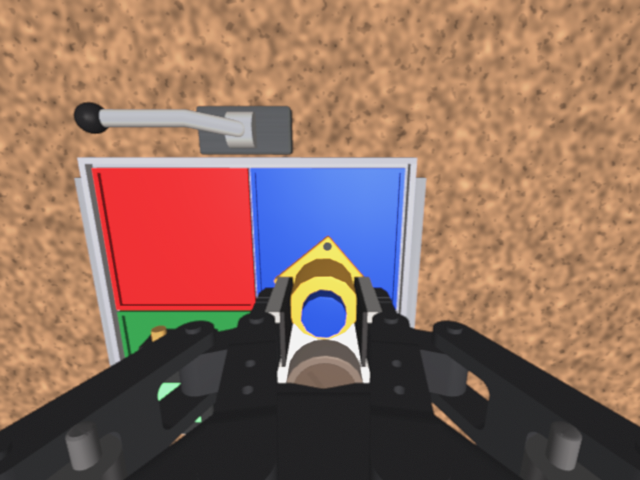

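Wrist view: the connector is held upright over the blue bay, cap at (323,314), and the lever is well clear.

Emit:
{"fn": "play_rows", "kwargs": {
  "increments": [
    [20,[-0.01,-0.03,-0.5],[0,0,0]],
    [20,[0,0,-0.9],[0,0,0]],
    [20,[0,0,-0.7],[0,0,0]],
    [20,[0,0,-0.25],[0,0,0]],
    [20,[0,0,-0.1],[0,0,0]],
    [20,[0,0,0],[0,0,0]],
    [20,[0,0,0],[0,0,0]]
  ]
}}

```text
time_s: 16.73
eef_pos: [545.2, 160.4, 200.7]
orientation: [-0.064, 0.705, -0.064, -0.704]
ft_force: [-0.3, -0.5, -1.1]
grip_width: 27.2
```

Emit:
{"fn": "play_rows", "kwargs": {
  "increments": [
    [20,[-0.02,0,-0.09],[0,0,0]],
    [20,[0,0,-0.06],[0,0,0]],
    [20,[0,0,0],[0,0,0]],
    [20,[0,0,0],[0,0,0]]
  ]
}}

```text
time_s: 17.07
eef_pos: [544.5, 160.9, 195.9]
orientation: [-0.064, 0.705, -0.064, -0.704]
ft_force: [0.1, 0.2, 3.0]
grip_width: 27.5
```

Emit:
{"fn": "play_rows", "kwargs": {
  "increments": [
    [55,[0,0,0],[0,0,0]],
    [55,[0,0,0],[0,0,0]],
    [55,[0,0,0],[0,0,0]],
    [55,[0,0,0.3],[0,0,0]],
    [55,[0,0,0.7],[0,0,0]],
    [55,[0,0,0.9],[0,0,0]],
    [68,[0,0,0.9],[0,0,0]],
    [68,[-0.22,-0.8,0.5],[0,0,0]],
    [68,[-0.27,-1,0],[0,0,0]],
    [68,[-0.27,-1,0],[0,0,0]],
    [68,[-0.27,-1,0],[0,0,0]],
    [68,[-0.27,-1,0],[0,0,0]]
  ]
}}

```text
time_s: 18.07
eef_pos: [504.5, 15.6, 295.1]
orientation: [-0.064, 0.704, -0.064, -0.704]
ft_force: [1.0, 0.4, 0.2]
grip_width: 68.4
```

Emit:
{"fn": "play_rows", "kwargs": {
  "increments": [
    [68,[-0.27,-1,0],[0,0,0]],
    [68,[-0.27,-1,0],[0,0,0]],
    [68,[-0.27,-1,0],[0,0,0]],
    [68,[-0.27,-1,0],[0,0,0]],
    [68,[-0.27,-1,0],[0,0,0]],
    [68,[-0.27,-1,0],[0,0,0]],
    [68,[-0.27,-1,0],[0,0,0]],
    [68,[-0.15,-0.55,0],[0,0,0]],
    [68,[0,0,0],[0,0,0]],
    [68,[0,0,0],[0,0,0]]
  ]
}}

```text
time_s: 18.9
eef_pos: [443.6, -210.5, 294.7]
orientation: [-0.065, 0.704, -0.065, -0.704]
ft_force: [0.7, 0.1, -0.7]
grip_width: 67.9
```

```bash
python3 - <<'E'
from h import *
t=T("wrist"); o=env.get_obs(); print(o["eef_pos"],o["joints"],o["grip_width"],o["ft_force"]); im=env.get_image("wrist"); a=env.get_image("top")
cv2.imwrite("pics/w8.png",im[...,::-1]);cv2.imwrite("pics/t8.png",a[...,::-1])
B=blob(im,"red",(200,120,450,400)); print(B[0],B[1],plane(t,B[0],38))
A=blob(a,"red",(385,205,425,245)); print(A and plane(T("top"),A[0],38))
E
```

```text
[ 443.59 -210.54  294.73] [ 0.35  0.35 -0.02  2.02  0.01  0.77 -1.43] 67.87202095976049 [ 0.72  0.09 -0.7 ]
[323.23 243.19] 449.5 [ 445.12 -208.82   38.  ]
[ 443.22 -207.57   38.  ]
```

View pics/w8.png

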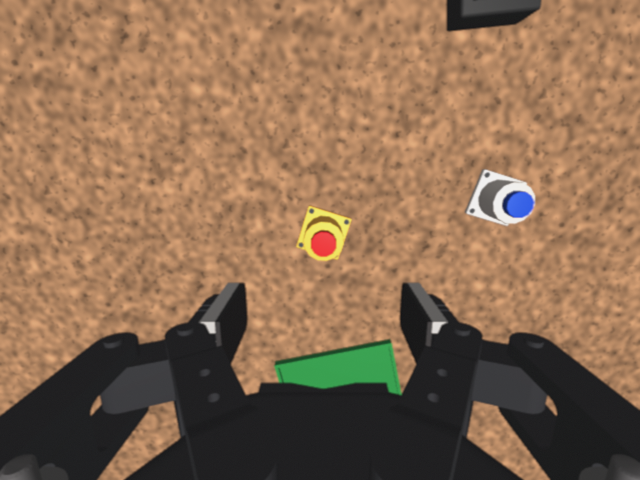

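Wrist view: gold_red's cap is at (323,243), centred between the jaws, and silver at (515,203) is clear.

Emit:
{"fn": "play_rows", "kwargs": {
  "increments": [
    [68,[0.04,0.05,-0.5],[0,0,0]],
    [68,[0,0,-0.9],[0,0,0]],
    [68,[0,0,-0.9],[0,0,0]],
    [68,[0,0,-0.7],[0,0,0]],
    [68,[0,0,-0.3],[0,0,0]],
    [68,[0,0,-0.1],[0,0,0]],
    [68,[0,0,0],[0,0,0]],
    [68,[0,0,0],[0,0,0]]
  ]
}}

```text
time_s: 19.67
eef_pos: [445.8, -207.9, 193.1]
orientation: [-0.064, 0.705, -0.064, -0.704]
ft_force: [0.2, 0.6, -0.4]
grip_width: 68.0
```

Emit:
{"fn": "play_rows", "kwargs": {
  "increments": [
    [68,[-0.02,-0.03,-0.11],[0,0,0]],
    [68,[0,0,0],[0,0,0]],
    [20,[0,0,0],[0,0,0]],
    [20,[0,0,0],[0,0,0]],
    [20,[0,0,0],[0,0,0]],
    [20,[0,0,0],[0,0,0]],
    [20,[0,0,0],[0,0,0]],
    [20,[0,0,0],[0,0,0]],
    [20,[0,0,0],[0,0,0]],
    [20,[0,0,0],[0,0,0]]
  ]
}}

```text
time_s: 20.5
eef_pos: [444.6, -209.2, 189.6]
orientation: [-0.064, 0.704, -0.064, -0.704]
ft_force: [-2.5, 0.2, 8.9]
grip_width: 27.4
```

Emit:
{"fn": "play_rows", "kwargs": {
  "increments": [
    [20,[0,0,0.5],[0,0,0]],
    [20,[0,0,0.9],[0,0,0]],
    [20,[0,0,0.9],[0,0,0]],
    [20,[0.1,0.4,0.6],[0,0,0]],
    [20,[0.25,1,0],[0,0,0]],
    [20,[0.25,1,0],[0,0,0]],
    [20,[0.25,1,0],[0,0,0]],
    [20,[0.25,1,0],[0,0,0]],
    [20,[0.25,1,0],[0,0,0]],
    [20,[0.25,1,0],[0,0,0]],
    [20,[0.25,1,0],[0,0,0]],
    [20,[0.25,1,0],[0,0,0]]
  ]
}}

```text
time_s: 21.5
eef_pos: [507.5, 44.4, 276.0]
orientation: [0.064, -0.704, 0.064, 0.704]
ft_force: [1.1, -1.0, -1.6]
grip_width: 27.5
```

Emit:
{"fn": "play_rows", "kwargs": {
  "increments": [
    [20,[0.25,1,0],[0,0,0]],
    [20,[0.25,1,0],[0,0,0]],
    [20,[0.25,1,0],[0,0,0]],
    [20,[0.25,1,0],[0,0,0]],
    [20,[0.25,1,0],[0,0,0]],
    [20,[0.25,1,0],[0,0,0]],
    [20,[0.25,1,0],[0,0,0]],
    [20,[0.12,0.45,0],[0,0,0]],
    [20,[0,0,0],[0,0,0]],
    [20,[0,0,0],[0,0,0]]
  ]
}}

```text
time_s: 22.33
eef_pos: [563.3, 266.8, 275.5]
orientation: [0.063, -0.704, 0.064, 0.705]
ft_force: [0.0, -0.5, -0.8]
grip_width: 27.2
```

```bash
python3 - <<'E'
from h import *
t=T("wrist"); o=env.get_obs(); print(o["eef_pos"],o["joints"],o["grip_width"],o["ft_force"]); im=env.get_image("wrist")
cv2.imwrite("pics/w9.png",im[...,::-1])
E
```

```text
[563.35 266.82 275.47] [-0.48  0.56 -0.08  1.71  0.05  0.87 -2.33] 27.158756857023704 [ 0.03 -0.55 -0.8 ]
```

View pics/w9.png

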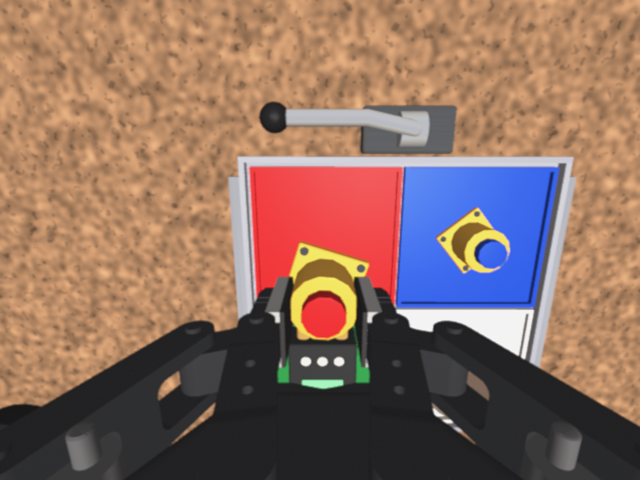

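Wrist view: gold_red is held upright over the red bay, gold_blue stands in the blue bay (490,253 cap).

Emit:
{"fn": "play_rows", "kwargs": {
  "increments": [
    [20,[0,0.01,-0.5],[0,0,0]],
    [20,[0,0,-0.9],[0,0,0]],
    [20,[0,0,-0.7],[0,0,0]],
    [20,[0,0,-0.25],[0,0,0]],
    [20,[0,0,-0.15],[0,0,0]],
    [20,[0,0,0],[0,0,0]],
    [20,[0,0,0],[0,0,0]]
  ]
}}

```text
time_s: 22.97
eef_pos: [564.1, 266.3, 201.9]
orientation: [-0.064, 0.705, -0.064, -0.704]
ft_force: [0.1, 0.5, -0.4]
grip_width: 27.6
```

Emit:
{"fn": "play_rows", "kwargs": {
  "increments": [
    [20,[0,0,-0.1],[0,0,0]],
    [20,[0,0,0],[0,0,0]],
    [20,[0,0,0],[0,0,0]]
  ]
}}

```text
time_s: 23.22
eef_pos: [563.8, 266.7, 198.6]
orientation: [-0.064, 0.704, -0.064, -0.704]
ft_force: [-0.1, 0.6, -1.4]
grip_width: 27.4
```

Emit:
{"fn": "play_rows", "kwargs": {
  "increments": [
    [20,[0,0,-0.09],[0,0,0]],
    [20,[0,0,0],[0,0,0]],
    [20,[0,0,0],[0,0,0]]
  ]
}}

```text
time_s: 23.47
eef_pos: [564.0, 266.9, 195.7]
orientation: [-0.064, 0.705, -0.064, -0.704]
ft_force: [0.4, 1.2, 2.2]
grip_width: 27.5
```

Contact with the floor; release, rise, and draw back for a final check.

Emit:
{"fn": "play_rows", "kwargs": {
  "increments": [
    [55,[0,0,0],[0,0,0]],
    [55,[0,0,0],[0,0,0]],
    [55,[0,0,0],[0,0,0]],
    [55,[0,0,0.3],[0,0,0]],
    [55,[0,0,0.7],[0,0,0]],
    [55,[0,0,1],[0,0,0]],
    [55,[0,0,1],[0,0,0]],
    [55,[-0.8,-1,1],[0,0,0]],
    [55,[-0.8,-1,0.5],[0,0,0]],
    [55,[-0.8,-1,0],[0,0,0]],
    [55,[0,0,0],[0,0,0]],
    [55,[0,0,0],[0,0,0]]
  ]
}}

```text
time_s: 24.47
eef_pos: [494.1, 179.2, 326.9]
orientation: [-0.065, 0.704, -0.065, -0.704]
ft_force: [0.5, 1.0, 1.0]
grip_width: 55.0
```

```bash
python3 - <<'E'
from h import *
t=T("wrist"); o=env.get_obs(); print(o["eef_pos"],o["ft_force"]); im=env.get_image("wrist");s=env.get_image("scene");a=env.get_image("top")
for n,x in(("w10",im),("s10",s),("t10",a)): cv2.imwrite(f"pics/{n}.png",x[...,::-1])
np.save("w10.npy",t[1])
cv2.imwrite("pics/f10.png",np.vstack([cv2.resize(im,(480,360))[:300],cv2.resize(s[190:310,380:560],(480,300))])[...,::-1])
E
```

```text
[494.14 179.16 326.93] [0.52 1.04 0.97]
```

View pics/f10.png

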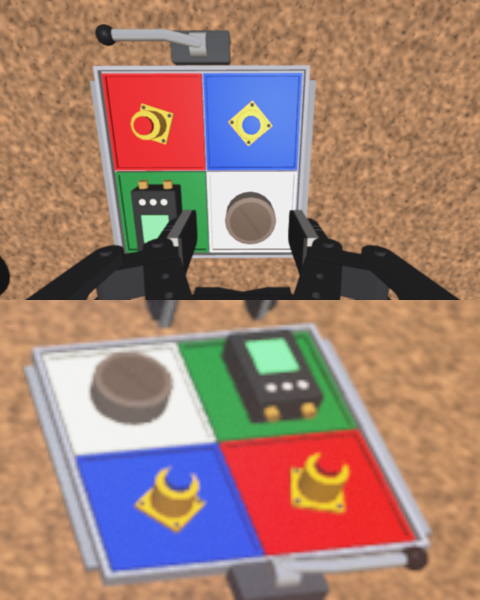

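All four pieces stand flat in the right bays (wrist and scene views). I'll run a quick numeric check of lens, red flange and look-alikes, then hand in.

```bash
python3 - <<'E'
from h import *
im,a,a0=[cv2.imread(f"pics/{n}.png")[...,::-1].copy() for n in("w10","t10","top0")]; t=(env.calibration("wrist"),np.load("w10.npy")); ta=T("top")
hs=cv2.cvtColor(im,cv2.COLOR_RGB2HSV)
for n,r in(("red",(140,110,260,230)),("blue",(290,110,370,220))):
    B=blob(im,"gold",r); print(n,"gold blob",plane(t,B[2][0],14)[:2])
m=cv2.inRange(hs,np.array((0,0,0)),np.array((179,255,150)));k=np.zeros_like(m);k[245:335,290:380]=m[245:335,290:380]
c=max(cv2.findContours(k,0,1)[0],key=cv2.contourArea); e=cv2.fitEllipse(cv2.convexHull(c)); print("lens",e,plane(t,e[0],24)[:2])
B=blob(a,"blue",(455,212,482,240))[0];A=blob(a0,"blue",(455,212,482,240))[0]; print("silver px shift",B-A)
print("pack/silver region diff",np.abs(a[120:245,440:500].astype(int)-a0[120:245,440:500]).mean())
env.hand_in()
E
```

```text
red gold blob [564.74 271.04]
blue gold blob [545.4  163.07]
lens ((333.1133728027344, 289.99847412109375), (65.64474487304688, 68.91595458984375), 176.0853271484375) [439.08 182.41]
silver px shift [0. 0.]
pack/silver region diff 16.13262222222222
the job is handed in; nothing more can be done
```

```bash
python3 - <<'E'
import cv2,numpy as np
for n in("top0","t10"):
    im=cv2.imread(f"pics/{n}.png"); h=cv2.cvtColor(im,cv2.COLOR_BGR2HSV); m=cv2.inRange(h,np.array((8,190,140)),np.array((20,255,255)))
    m[:120]=0;m[175:]=0;m[:,:445]=0;m[:,495:]=0; y,x=np.nonzero(m); print(n,len(x),x.mean(),y.mean(),im[120:245,440:500].mean())
E
```

```text
top0 0 nan nan 93.52017777777777
t10 0 nan nan 109.64417777777778<stdin>:4: RuntimeWarning: Mean of empty slice.
  ret = ret.dtype.type(ret / rcount)
```

All four pieces are in their own bays and released, and I handed the job in at about 25 s of the 109 s allowed. The hand-in gives no verdict.

| Piece | Bay | Last measured offset from bay centre |
|---|---|---|
| Receiver | green | about 1.5 mm (taken just after placing it) |
| Lens cap | white | about 3 mm |
| Gold, blue cap | blue | about 3 mm |
| Gold, red cap | red | about 4 mm |

- **Placement:** each piece was lowered until the wrist force showed it touching the floor. The final wrist and scene pictures show all four upright. The two connector offsets come from side-biased blobs; the tool itself was within 1 mm of target when it let go of each.
- **Silver connector:** it shifted 0 px in the top view between start and end.
- **Power pack:** my last two checks on it failed to show anything. The comparison of the area around it differed by 16 grey levels, which matches a uniform brightening of that area (mean 93.5 to 109.6). The orange-stripe mask found no pixels in either picture. I never touched the pack and the arm stayed clear of it, but I have no number proving it did not move.

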